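# Unlock the blade arm of a paper trimmer

## Robot

A 6-joint arm with a two-finger parallel gripper is mounted at the origin on the work surface. World frame = base frame: x ahead of the robot, y to its left, z up, the work surface at z = 0. Lengths are in m, angles in rad, forces in N, time in s.
With the tool pointing down it reaches from about 0.35 to 0.875 m from the base axis. Payload 4.2 kg.
Tool frame: the origin (TCP) lies midway between the tips of the shut fingers; the grasp point (between the pads) lies grip_depth behind it (grip_depth is the distance from the TCP to the grasp point, in m); z points along the fingers, y is the line along which they close (so a half turn about z gives the same grasp; the last joint's range is limited). The gripper opens to 87 mm and grips with 3 to 60 N. Pads are 19 mm wide; open, the fingers measure 117 mm over their backs; the gripper's body (75 mm by 190 mm) begins 51 mm behind the grasp point.
Start: joints at [-1.057, 0.385, 0.008, 0, -1.194, -0.259], TCP at [0.158, -0.605, 0.223] pointing down, gripper open.
Joint ranges: [-3.14, 3.14], [-1.21, 2.06], [-1.07, 1.41], [-3.16, 2.05], [-2.99, -0.16], [-3.1, 3.1]. Speed limits (rad/s): [2.79, 2.79, 3.14, 3.14, 3.14, 3.14].

## Interface

Orientations are given as a unit quaternion [x, y, z, w].
In Python, from rig import get_obs, get_image, camera_info, sign_off, grip_depth gives the robot as it stands.
- The arm moves only by the tool carry_out, never from a script. Its argument "commands" is a list of rows, each a list of 7 numbers: the closure, from 0 (fully open) to 1 (shut), then the shift along the tool's x, y, z in mm, then the turn, a rotation vector about the tool's x, y, z in degrees. A call has exactly 10 rows; each row shifts and turns the commanded pose from where the row before left it, along the tool's axes as they then stand; what a row does not reach is not made up. A row lasts 1/10 s, in which the tool goes at most 50 mm and 8.59 degrees, less where a joint would pass 70% of its speed; a pose out of reach is approached as far as the arm can. A call is refused whole if a number of a shift passes 50 or a number of a turn 8.59, either way. A call with a gripper value outside its range is refused whole. The fingers move at their own pace and stop on an object; "grip_force" is the grip in N (left out, the last holds). Time passes only in rows, so rows that do not move let the fingers close, or fill a call up. It gives the time, the measured TCP pose, the force, the opening and the grip force at its end, in the units of the state.
- get_obs(): the state, without advancing time (a new reading comes with each control period).
- get_image(name): name is "scene" or "top" or "wrist"; returns (picture, depth): 384x512x3 uint8, red, green, blue; 384x512 float32, m along the optical axis (not along the pixel's ray), 0 where there is no reading.
- camera_info(name): a dict with "mtx" (3x3 intrinsics, pixels), "k1" (the pictures are not rectified: a ray, as slopes to the right and down, at radius r is drawn at 1 + k1 r^2 times it, then the intrinsics apply), "rvec" (rotation vector, rad) and "tvec" (3), from world to camera coordinates, as OpenCV has them. Camera axes: x right, y down, z forward; pixel columns grow to the right and rows downward; lengths in m; the calibration is good to about 2 mm. A picture is of the moment at which its call begins: read the wrist's pose just before it. camera_info takes no time and is no camera call; for the wrist camera it gives the pose at the moment of the call.
- sign_off(): hands the job in; it is judged then, once.
The state is a dict: "time_s": time; "joint_pos": joint angles; "qd": joint speeds; "joint_torque": joint torques, N m; "position": TCP position; "tool_rot": TCP orientation; "force": force on the tool from outside, world axes, zero at the start; "wrist_torque": the same for the moment, N m; "finger_gap": opening from 0.0 (shut) to 1.0 (fully open); "grip_force": force on a finger pad.
Only numpy, scipy, OpenCV 4.12 (cv2) and the standard library are available. Lean on these libraries where they do the work, as an engineer would, in place of code of your own. Each camera call takes 0.05 s, during which the arm holds its last target. There are 200 camera calls.

## Task

Unlock the blade arm of the paper trimmer: press the spring safety catch down with one fingertip and, keeping it held down the whole way, push the bolt by its knob fully back from the blade arm with the other fingertip. Then let go, so that the catch springs up again and keeps the bolt open. Pinch and lift nothing: leave the blade arm down and the things on the board where they stand.

Things in the scene. Friction and masses are not known exactly. Their poses are not given: they have to be found in the camera images.
- trimmer: A4 guillotine paper trimmer, fixed on the table at a varying place and heading: grey-green board 380 x 260 mm, top face 28 mm above the table. Origin under the middle of the board; z up, +x from the operator's (handle) end to the head (pivot) end, +y from the blade side to the free side. The bolt stands across the operator's end, on a steel base plate, along the line x = -145 mm
- bolt (a joint): flat steel slide bolt, 18 mm wide, 8 mm high, along the trimmer's y axis, top face 13 mm above the board; m along trimmer +y: 0 = locked, its end over the blade arm; 0.030 = fully back at its stop. Friction about 2.5 N, no spring. Notches in its top (locked, open) take the catch's pawl; with the pawl in a notch it has 2 mm of play. Its keepers, clear of the knob's travel, are 17 mm high
- knob_top (a point): middle of the top of the bolt's upright round knob: 14 mm diameter, rising from 13 mm to 47 mm above the board. Moves with the bolt; its axes are parallel to the trimmer's
- catch (a joint): spring safety catch: thumb paddle and pawl on one shaft parallel to the bolt, 22 mm from the knob's line; shaft top 24 mm, its brackets 26 mm above the board. Rad: 0 = sprung up, pawl in a notch of the bolt; from 0.30 the pawl is clear; 0.42 = paddle at its stop. At the paddle's middle 2 N starts it, 4 N reaches the stop. Pawl at trimmer y = 0, beyond the knob's travel
- paddle_mid (a point): middle of the top of the catch's ribbed paddle, 28 mm out from its shaft (trimmer -x side), 49 mm from the knob's line; 29 mm above the board when up, 17 mm at the stop (a 15 mm thick flat fingertip then stands at 19 mm). The paddle is 65 mm long along the bolt, equally light along its length, so a fingertip may stay or slide along it; it reaches 12 mm further out. Axes tilt with it
- handle_root (a point): inner end of the black handle of the blade arm, on its axis (27 mm diameter, 108 mm long, running from here towards the operator). The steel arm lies along the -y edge of the board; lying down, this point is 21 mm and nothing of the arm is over 37 mm above the table; it rises if the arm is raised. The arm's pivot, at the far end, is stiff, and the arm stays down by itself
- glue_stick: glue stick, 29 mm diameter, 96 mm tall, standing loose on the board; origin under its base
- ink_pad: closed ink pad, 75 x 56 x 19 mm, lying loose on the board; origin under its middle
- blender: ink blending tool standing loose on the board: round wooden block 39 mm diameter and 25 mm tall, with a black stem to 83 mm; origin under its middle
- ink_bottle: small ink bottle, 32 mm diameter, 48 mm tall, standing loose on the board's operator end, at least 25 mm beyond where the tail of the bolt comes when it is fully back; origin under its base

How it is judged:
On the way, in this order (a step that is already met when the one before it is completed fails the run):
1. a fingertip holds the safety catch down while the bolt is still locked (value of joint catch above 0.29 rad and contact force between the fingers and catch above 0.5 N and value of joint bolt below 0.005 m), for 0.05 s.
2. the other fingertip slides the bolt while the catch is held down (value of joint bolt above 0.01 m and contact force between the fingers and bolt above 0.3 N and contact force between the fingers and catch above 0.3 N).
3. the bolt is fully back with the catch still held down (value of joint bolt above 0.027 m and value of joint catch above 0.27 rad and contact force between the fingers and catch above 0.3 N), for 0.05 s.
At the end, for the whole second after the job is handed in: The bolt is back by more than 27 of its 30 mm, the catch has sprung up into the open notch (under 0.08 rad), the blade arm is still down (its handle within 15 mm of its start), and the glue stick, ink pad, blending tool and ink bottle are within 20 mm of where they stood (value of joint bolt above 0.027 m and value of joint catch below 0.08 rad and distance of handle_root from where it was at the start of the episode below 0.015 m and distance of each of glue_stick, ink_pad, blender, ink_bottle from where it was at the start of the episode below 0.02 m); the robot touches nothing.
It fails at once if the catch is let go while the bolt is on its way (value of joint bolt between 0.008 and 0.024 m and value of joint catch below 0.32 rad and contact force between the fingers and catch below 0.05 N).
It fails at once if the blade arm is raised (distance of handle_root from where it was at the start of the episode above 0.025 m).
It fails at once if a thing on the board is lifted, knocked over or pushed away (distance of any of glue_stick, ink_pad, blender, ink_bottle from where it was at the start of the episode above 0.025 m or angle between any of glue_stick, blender, ink_bottle's own z axis and vertical above 0.5 rad).
It also fails if it takes over 32 s, if anything falls off the work surface, if the arm or the gripper's body presses on something with over 40 N, if the wrist force passes 120 N, or if a joint passes its speed limit or range.

## Working session

There is one attempt and no reset: what is moved stays moved. The work goes in short steps, Python scripts to look and compute and a tool call to move; the robot and the scene stay as the last step left them, time stands still between calls to the robot, and variables do not carry over. Pictures are saved under pics/ and viewed, at most 10 in all, crops included, and the job is handed in when it is done.

Besides the shell and the picture viewer there is one more tool, called in YAML: its name, and indented under it one key for each argument. carry_out: Moves the arm, as the interface text tells. Its arguments: {"type":"object","properties":{"commands":{"type":"array","items":{"type":"array","items":{"type":"number"}}},"grip_force":{"type":"number"}},"required":["commands"]}

```bash
ls; mkdir -p pics; python3 - <<'E'
from rig import *
import cv2,numpy as np
o=get_obs();print(o,grip_depth)
for n in("scene","top"):
    p,d=get_image(n);np.savez(f"{n}.npz",p=p,d=d);cv2.imwrite(f"pics/{n}1.png",cv2.cvtColor(p,cv2.COLOR_RGB2BGR));print(camera_info(n))
E
```

```text
pics
{'time_s': 0.0, 'joint_pos': array([-1.05743148e+00,  3.85548097e-01,  6.59168674e-03, -5.26626656e-04,
       -1.19400641e+00, -2.58599428e-01]), 'qd': array([-1.50528658e-03,  1.10150341e-03, -9.42259294e-06,  6.32725568e-04,
       -6.73946579e-04,  7.19330984e-04]), 'joint_torque': array([ 6.57343990e-04, -3.90660954e+01,  1.87407303e+01,  4.21991542e+00,
        1.11182863e-02, -1.78996825e-04]), 'position': array([ 0.15737347, -0.60421652,  0.22144726]), 'tool_rot': array([-1.26942055e-01,  9.91909513e-01,  1.09568501e-03, -1.81076681e-04]), 'force': array([-0.95969705,  0.04987916, -0.37964055]), 'wrist_torque': array([ 0.03078288, -0.03487448,  0.00824714]), 'grip_force': 0.0, 'finger_gap': 0.9993616226971406} 0.0187
{'mtx': array([[386.09568715,   0.        , 259.41688596],
       [  0.        , 386.09568715, 192.75906776],
       [  0.        ,   0.        ,   1.        ]]), 'k1': -0.11778467906285305, 'rvec': array([ 2.38807823,  0.72796912, -0.25777436]), 'tvec': array([-0.53620831, -0.21513429,  1.038136  ])}
{'mtx': array([[411.8664895 ,   0.        , 253.29643249],
       [  0.        , 411.8664895 , 196.55176199],
       [  0.        ,   0.        ,   1.        ]]), 'k1': -0.0949065807952154, 'rvec': array([ 2.1113657 , -2.16036674,  0.21868735]), 'tvec': array([0.0222104 , 0.62665539, 0.75007035])}
```

View pics/scene1.png

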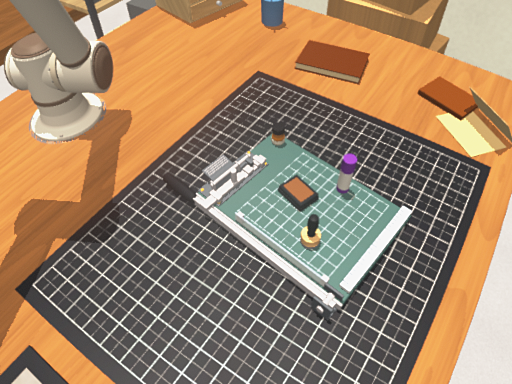

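View pics/top1.png

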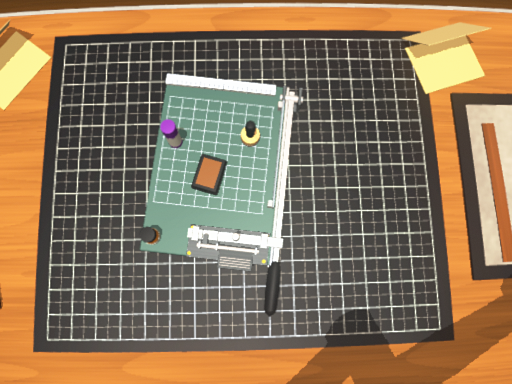

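The top view shows the trimmer's head end up and the blade on the right. The bolt is around (235,240), the paddle at (236,263), the handle at (272,288) and the ink bottle at (150,235). Next I'll enlarge the bolt and back-project points.

```bash
cat > h.py <<'E'
import numpy as np,cv2
from rig import *
def ray(ci,px):
    u=cv2.undistortPoints(np.array(px,float).reshape(-1,1,2),ci["mtx"],np.array([ci["k1"],0,0,0,0.]))[:,0]
    R=cv2.Rodrigues(ci["rvec"])[0]; return -R.T@ci["tvec"],np.c_[u,np.ones(len(u))]@R,u
def at_z(ci,px,z):
    c,r,_=ray(ci,px); return c+r*((np.asarray(z)-c[2])/r[:,2])[:,None]
def cloud(ci,d):
    v,u=np.mgrid[:d.shape[0],:d.shape[1]]
    c,r,_=ray(ci,np.c_[u.ravel(),v.ravel()]); return (c+r*d.reshape(-1,1)).reshape(*d.shape,3)
E
python3 - <<'E'
from h import *
f=np.load("top.npz");p,d=f["p"],f["d"];ci=camera_info("top")
cv2.imwrite("pics/c1.png",cv2.cvtColor(cv2.resize(p[210:320,135:295],None,fx=5,fy=5,interpolation=cv2.INTER_CUBIC),cv2.COLOR_RGB2BGR))
s=np.load("scene.npz");
cv2.imwrite("pics/c2.png",cv2.cvtColor(cv2.resize(s["p"][110:220,155:315],None,fx=5,fy=5,interpolation=cv2.INTER_CUBIC),cv2.COLOR_RGB2BGR))
c=cloud(ci,d)
# green board mask
hsv=cv2.cvtColor(p,cv2.COLOR_RGB2HSV);print(hsv[225,170],hsv[120,210])
z=c[...,2];m=(abs(z-.028)<.006)&(d>0)
m[:70]=0;m[265:]=0;m[:,:135]=0;m[:,280:]=0
m=cv2.morphologyEx(m.astype(np.uint8),cv2.MORPH_OPEN,np.ones((3,3)))
q=c[m>0];print(len(q),np.median(q[:,2]))
r=cv2.minAreaRect((q[:,:2]*1000).astype(np.float32));print(r,cv2.boxPoints(r))
E
```

```text
[ 74  56 169] [ 74  33 183]
17228 0.02923467769657706
((689.3460693359375, 90.36742401123047), (276.93475341796875, 377.4881896972656), 87.66678619384766) [[495.1213  -40.3012 ]
 [872.2966  -55.66912]
 [883.5708  221.03604]
 [506.39557 236.40396]]
```

View pics/c1.png

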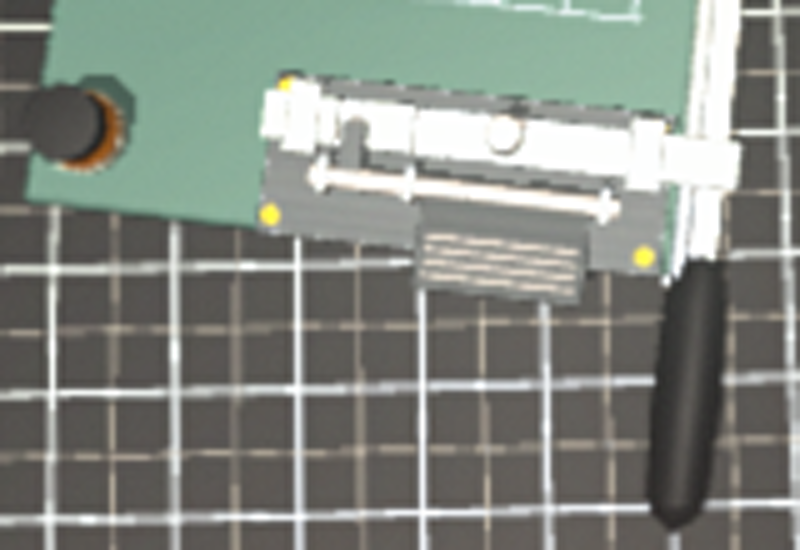

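View pics/c2.png

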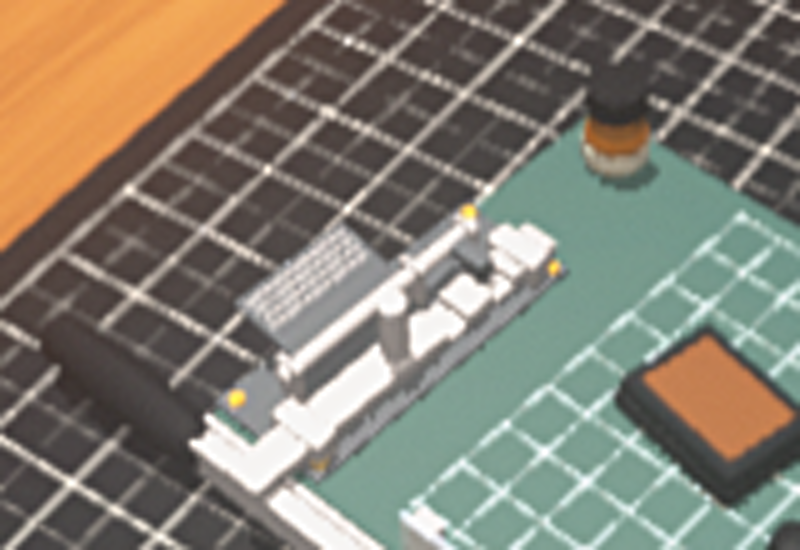

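c1 shows the knob top at (505,133), the paddle corners at (425,225), (588,240), (578,300) and (418,287), and yellow screws at (270,215) and (645,257). In c2 the knob top is at (393,300). I'll compute and cross-check these.

```bash
python3 - <<'E'
from h import *
np.set_printoptions(precision=4,suppress=True)
f=np.load("top.npz");p,d=f["p"],f["d"];ci=camera_info("top");cs=camera_info("scene")
print("cam",ray(ci,[[250,190]])[0],ray(cs,[[250,190]])[0])
t=lambda l:np.array(l)/5+[134.6,209.6]
s=lambda l:np.array(l)/5+[154.6,109.6]
print("knob",at_z(ci,t([[505,133]]),.075),at_z(cs,s([[393,300]]),.075))
a,ra,_=ray(ci,t([[505,133]]));b,rb,_=ray(cs,s([[393,300]]))
k=np.linalg.lstsq(np.c_[ra[0],-rb[0]],b-a,rcond=None)[0];print("tri",a+ra[0]*k[0],b+rb[0]*k[1])
print("screws",at_z(ci,t([[270,215],[645,257],[289,84]]),.031));print(at_z(cs,s([[470,213],[236,398],[555,267]]),.031))
print("paddle",at_z(ci,t([[425,225],[588,240],[578,300],[418,287]]),[.055,.055,.062,.062]))
print("bottle",at_z(ci,t([[65,125]]),.076))
c=cloud(ci,d)
np.set_printoptions(precision=0,suppress=True,linewidth=220)
print(c[232:272:2,216:256:2,2]*1000)
# board left edge & head edge lines from depth
z=c[...,2]
hsv=cv2.cvtColor(p,cv2.COLOR_RGB2HSV)
m=((abs(hsv[...,0].astype(int)-74)<12)&(hsv[...,1]>25)&(hsv[...,2]>100)).astype(np.uint8)
m=cv2.morphologyEx(m,cv2.MORPH_OPEN,np.ones((3,3)))
E=[]
for v in range(100,225):
    x=np.where(m[v,:230])[0]
    if len(x):E.append((x[0]-.5,v))
P=at_z(ci,E,.028);l=cv2.fitLine(P[:,:2].astype(np.float32),cv2.DIST_HUBER,0,.001,.001).ravel()
np.set_printoptions(precision=4,suppress=True)
print("left edge",l,np.degrees(np.arctan2(l[1],l[0])))
E=[]
for u in range(146,186):
    x=np.where(m[:,u])[0]
    if len(x):E.append((u,x[-1]+.5))
P=at_z(ci,E,.028);l=cv2.fitLine(P[:,:2].astype(np.float32),cv2.DIST_HUBER,0,.001,.001).ravel()
print("op edge",l,np.degrees(np.arctan2(l[1],l[0])))
E
```

```text
cam [0.4811 0.0273 0.8506] [ 0.8999 -0.3684  0.6827]
knob [[0.5485 0.0435 0.075 ]] [[0.5513 0.0439 0.075 ]]
tri [0.5487 0.0435 0.0731] [0.5503 0.0451 0.0733]
screws [[ 0.5219  0.1378  0.031 ]
 [ 0.5021 -0.0099  0.031 ]
 [ 0.5738  0.1303  0.031 ]]
[[ 0.5238  0.1375  0.031 ]
 [ 0.5029 -0.0095  0.031 ]
 [ 0.5757  0.131   0.031 ]]
paddle [[0.5156 0.0752 0.055 ]
 [0.5085 0.0128 0.055 ]
 [0.4858 0.0173 0.062 ]
 [0.4921 0.0777 0.062 ]]
bottle [[0.5548 0.2093 0.076 ]]
[[ 43.  38.  38.  38.  39.  42.  32.  32.  34.  32.  33.  33.  33.  33.  33.  28.  32.  32.  35.  30.]
 [ 43.  36.  39.  37.  42.  43.  43.  44.  41.  76.  75.  74.  42.  42.  42.  34.  34.  32.  31.  34.]
 [ 44.  37.  36.  38.  44.  41.  40.  41.  77.  77.  78.  78.  41.  39.  45.  42.  44.  41.  44.  40.]
 [ 41.  36.  39.  36.  41.  41.  44.  43.  68.  77.  74.  74.  40.  44.  42.  44.  41.  41.  41.  43.]
 [ 42.  38.  38.  36.  43.  44.  40.  41.  40.  59.  67.  42.  42.  40.  41.  41.  41.  41.  41.  40.]
 [ 33.  31.  31.  33.  32.  33.  32.  32.  35.  44.  42.  41.  41.  46.  43.  41.  40.  41.  42.  42.]
 [ 54.  42.  32. 
[... 827 characters left out ...]
.  53.  58.  59.  57.  57.  58.  57.  60.  57.  54.  55.  58.  59.  55.  33.  31.]
 [  4.  57.  60.  60.  60.  58.  59.  61.  60.  59.  58.  60.  56.  57.  57.  55.  55.  57.  34.  33.]
 [  4.  60.  62.  60.  61.  60.  57.  59.  59.  56.  60.  60.  61.  59.  60.  58.  58.  58.   3.   1.]
 [  4.  60.  58.  60.  61.  59.  62.  60.  61.  59.  60. 851.  58.  58.  59.  58.  60.  59.   5.   4.]
 [  4.   4.   5.   2.   3.  62.  63.  59.  61.  59.  62.  61.  62.  61.  61.  61.  61.  60.   0.   3.]
 [  1.   1.   1.   3.   1.   4.   1.   3.   3.   4.   1.   1.   2.   4.  61.  62.  62.  60.   4.   4.]]
left edge [ 0.9906 -0.1368  0.7054  0.2132] -7.8640623
op edge [0.133  0.9911 0.5223 0.1854] 82.35987
```

carry_out:
  commands:
    - [0.61,0,0,0,0,0,-8.45]
    - [0.61,0,0,0,0,0,-8.45]
    - [0.61,0,0,0,0,0,-8.45]
    - [0.61,0,0,0,0,0,-8.45]
    - [0.61,0,0,0,0,0,-8.45]
    - [0.61,0,0,0,0,0,-8.45]
    - [0.61,0,0,0,0,0,-8.45]
    - [0.61,0,0,0,0,0,-8.45]
    - [0.61,0,0,0,0,0,0]
    - [0.61,0,0,0,0,0,0]

```text
time_s: 1.1
position: [0.1575, -0.6046, 0.2221]
tool_rot: [-0.656, 0.755, 0.0, 0.0]
force: [-0.3, -0.4, -0.1]
finger_gap: 0.394
grip_force: 0.0
```

```bash
cat >> h.py <<'E'
from scipy.spatial.transform import Rotation as Ro
X=np.array([.991,-.135,0]);Y=np.array([.135,.991,0]);K=np.array([.5495,.0437,.075])
def st(gx=-.0245,gy=-.021,z=.10):
    o=get_obs();R=Ro.from_quat(o["tool_rot"]).as_matrix()
    t=K+gx*X+gy*Y;t[2]=z
    print("t",o["time_s"],"pos",o["position"].round(4),"F",o["force"].round(2),"gap mm",o["finger_gap"]*87)
    print("tooly deg",np.degrees(np.arctan2(R[1,1],R[0,1])).round(2),"zaxis",R[:,2].round(4),"tool shift mm",(R.T@(t-o["position"])*1000).round(1))
    q=o["position"]-K;print("trimmer-frame rel knob mm",(np.array([q@X,q@Y])*1000).round(1))
E
python3 -c "from h import *;st()"
```

```text
t 1.1 pos [ 0.1575 -0.6046  0.2221] F [-0.27 -0.36 -0.07] gap mm 34.315209297323086
tooly deg 172.02 zaxis [-3.e-04  8.e-04 -1.e+00] tool shift mm [-675.3 -273.8  122.5]
trimmer-frame rel knob mm [-301.  -695.4]
```

carry_out:
  commands:
    - [0.61,-37.5,-15.2,0,0,0,0]
    - [0.61,-37.5,-15.2,0,0,0,0]
    - [0.61,-37.5,-15.2,0,0,0,0]
    - [0.61,-37.5,-15.2,0,0,0,0]
    - [0.61,-37.5,-15.2,0,0,0,0]
    - [0.61,-37.5,-15.2,0,0,0,0]
    - [0.61,-37.5,-15.2,0,0,0,0]
    - [0.61,-37.5,-15.2,0,0,0,0]
    - [0.61,-37.5,-15.2,0,0,0,0]
    - [0.61,-37.5,-15.2,0,0,0,0]

```text
time_s: 2.1
position: [0.3595, -0.2524, 0.2228]
tool_rot: [-0.656, 0.754, -0.0, 0.0]
force: [1.2, -0.2, -0.4]
finger_gap: 0.389
grip_force: 0.0
```

carry_out:
  commands:
    - [0.61,-37.5,-15.2,0,0,0,0]
    - [0.61,-37.5,-15.2,0,0,0,0]
    - [0.61,-37.5,-15.2,0,0,0,0]
    - [0.61,-37.5,-15.2,0,0,0,0]
    - [0.61,-37.5,-15.2,0,0,0,0]
    - [0.61,-37.5,-15.2,0,0,0,0]
    - [0.61,-37.5,-15.2,0,0,0,0]
    - [0.61,-37.5,-15.2,0,0,0,0]
    - [0.61,0,0,45,0,0,0]
    - [0.61,0,0,45,0,0,0]

```text
time_s: 3.1
position: [0.5217, 0.0285, 0.1324]
tool_rot: [-0.657, 0.754, -0.001, 0.002]
force: [1.3, 0.7, -0.2]
finger_gap: 0.39
grip_force: 0.0
```

```bash
python3 - <<'E'
from h import *
st()
for n in("scene","top"):
    p,d=get_image(n);np.savez(f"{n}2.npz",p=p,d=d)
    v,u=(90,140) if n=="scene" else (190,150)
    cv2.imwrite(f"pics/{n}2.png",cv2.cvtColor(cv2.resize(p[v:v+120,u:u+160],None,fx=5,fy=5,interpolation=cv2.INTER_CUBIC),cv2.COLOR_RGB2BGR))
E
```

```text
t 3.1 pos [0.5217 0.0285 0.1324] F [ 1.26  0.69 -0.21] gap mm 33.95789051473836
tooly deg 172.16 zaxis [ 0.004   0.0016 -1.    ] tool shift mm [ 2.3 -0.9 32.4]
trimmer-frame rel knob mm [-25.5 -18.8]
```

View pics/scene2.png

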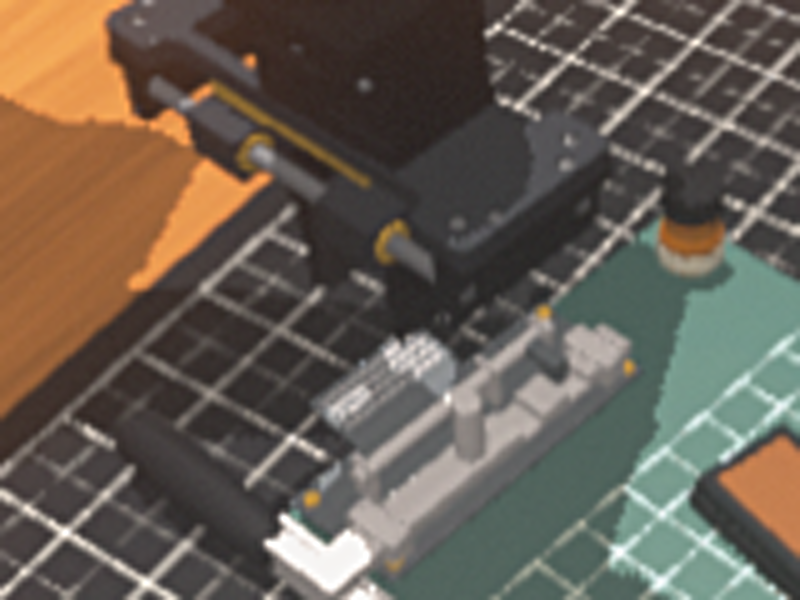

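The scene shows the gripper above the catch with both tips (near (405,320) and (330,285)) still above the hardware. I'll lower it beside the knob, just above the paddle.

carry_out:
  commands:
    - [0.61,2,-1,10,0,0,0]
    - [0.61,0,0,15,0,0,0]
    - [0.61,0,0,15,0,0,0]
    - [0.61,0,0,15,0,0,0]
    - [0.61,0,0,9,0,0,0]
    - [0.61,0,0,0,0,0,0]
    - [0.61,0,0,0,0,0,0]
    - [0.61,0,0,0,0,0,0]
    - [0.61,0,0,0,0,0,0]
    - [0.61,0,0,0,0,0,0]

```text
time_s: 4.2
position: [0.5213, 0.0248, 0.0691]
tool_rot: [-0.657, 0.754, -0.0, 0.0]
force: [0.6, 0.8, -0.0]
finger_gap: 0.391
grip_force: 0.0
```

```bash
python3 - <<'E'
from h import *
st(z=.047)
p,d=get_image("scene")
v,u=90,140
cv2.imwrite(f"pics/s3.png",cv2.cvtColor(cv2.resize(p[v:v+120,u:u+160],None,fx=5,fy=5,interpolation=cv2.INTER_CUBIC),cv2.COLOR_RGB2BGR))
E
```

```text
t 4.2 pos [0.5213 0.0248 0.0691] F [ 0.62  0.75 -0.02] gap mm 33.99164174289519
tooly deg 172.2 zaxis [ 1.e-03  3.e-04 -1.e+00] tool shift mm [-1.5 -0.9 22.1]
trimmer-frame rel knob mm [-25.4 -22.5]
```

View pics/s3.png

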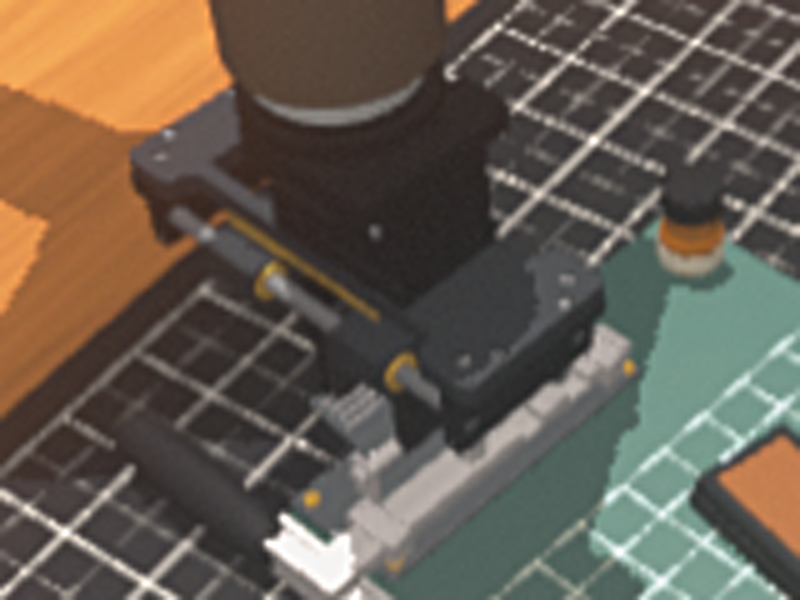

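The scene shows the front finger at (420,410) beside the knob's handle side, with the paddle edge visible at (355,415) under the other finger. Pressing down now.

carry_out:
  commands:
    - [0.61,-0.5,-1,3,0,0,0]
    - [0.61,0,0,3,0,0,0]
    - [0.61,0,0,3,0,0,0]
    - [0.61,0,0,3,0,0,0]
    - [0.61,0,0,3,0,0,0]
    - [0.61,0,0,2,0,0,0]
    - [0.61,0,0,1,0,0,0]
    - [0.61,0,0,0,0,0,0]
    - [0.61,0,0,0,0,0,0]
    - [0.61,0,0,0,0,0,0]

```text
time_s: 5.25
position: [0.5218, 0.025, 0.0507]
tool_rot: [-0.657, 0.754, 0.0, -0.0]
force: [-2.5, 0.1, 3.2]
finger_gap: 0.39
grip_force: 1.5
```

```bash
python3 -c "
from h import *
st(z=.047)"
```

```text
t 5.25 pos [0.5218 0.025  0.0507] F [-2.46  0.11  3.19] gap mm 33.94654489879605
tooly deg 172.2 zaxis [-3.e-04 -2.e-04 -1.e+00] tool shift mm [-1.3 -0.4  3.7]
trimmer-frame rel knob mm [-24.9 -22.3]
```

carry_out:
  commands:
    - [0.61,0,0,1,0,0,0]
    - [0.61,0,0,1,0,0,0]
    - [0.61,0,0,1,0,0,0]
    - [0.61,0,0,0,0,0,0]
    - [0.61,0,0,0,0,0,0]
    - [0.61,0,0,0,0,0,0]
    - [0.61,0,0,0,0,0,0]
    - [0.61,0,0,0,0,0,0]
    - [0.61,0,0,0,0,0,0]
    - [0.61,0,0,0,0,0,0]

```text
time_s: 6.25
position: [0.5221, 0.025, 0.0476]
tool_rot: [-0.657, 0.754, -0.0, 0.0]
force: [-2.3, -0.8, 4.2]
finger_gap: 0.391
grip_force: 2.1
```

carry_out:
  commands:
    - [0.61,0,0,0.5,0,0,0]
    - [0.61,0,0,0.5,0,0,0]
    - [0.61,0,0,0,0,0,0]
    - [0.61,0,0,0,0,0,0]
    - [0.61,0,0,0,0,0,0]
    - [0.61,0,0,0,0,0,0]
    - [0.61,0,0,0,0,0,0]
    - [0.61,0,0,0,0,0,0]
    - [0.61,0,0,0,0,0,0]
    - [0.61,0,0,0,0,0,0]

```text
time_s: 7.25
position: [0.5221, 0.0251, 0.0466]
tool_rot: [-0.657, 0.754, -0.0, 0.0]
force: [-2.5, -1.6, 4.3]
finger_gap: 0.389
grip_force: 2.3
```

carry_out:
  commands:
    - [0.61,0,0,0.5,0,0,0]
    - [0.61,0,0,0.5,0,0,0]
    - [0.61,0,0,0,0,0,0]
    - [0.61,0,0,0,0,0,0]
    - [0.61,0,0,0,0,0,0]
    - [0.61,0,0,0,0,0,0]
    - [0.61,0,0,0,0,0,0]
    - [0.61,0,0,0,0,0,0]
    - [0.61,0,0,0,0,0,0]
    - [0.61,0,0,0,0,0,0]

```text
time_s: 8.25
position: [0.5221, 0.025, 0.0464]
tool_rot: [-0.658, 0.753, -0.0, 0.0]
force: [-2.6, -0.9, 9.2]
finger_gap: 0.389
grip_force: 5.0
```

The catch is at its stop, since the force jumped to 9 N. Now I'll push along trimmer +y.

carry_out:
  commands:
    - [0.61,-3,0,0,0,0,0]
    - [0.61,-3,0,0,0,0,0]
    - [0.61,-3,0,0,0,0,0]
    - [0.61,-3,0,0,0,0,0]
    - [0.61,-3,0,0,0,0,0]
    - [0.61,-3,0,0,0,0,0]
    - [0.61,-3,0,0,0,0,0]
    - [0.61,-3,0,0,0,0,0]
    - [0.61,0,0,0,0,0,0]
    - [0.61,0,0,0,0,0,0]

```text
time_s: 9.25
position: [0.5249, 0.0473, 0.0463]
tool_rot: [-0.658, 0.753, -0.0, -0.001]
force: [-0.7, -7.8, 9.3]
finger_gap: 0.389
grip_force: 5.6
```

```bash
python3 -c "
from h import *
st(z=.047)"
```

```text
t 9.25 pos [0.5249 0.0473 0.0463] F [-0.67 -7.76  9.35] gap mm 33.85734797921553
tooly deg 172.23 zaxis [-0.0014 -0.0024 -1.    ] tool shift mm [21.2 -0.4 -0.6]
trimmer-frame rel knob mm [-24.9   0.2]
```

carry_out:
  commands:
    - [0.61,-3,0,0,0,0,0]
    - [0.61,-3,0,0,0,0,0]
    - [0.61,-3,0,0,0,0,0]
    - [0.61,-2,0,0,0,0,0]
    - [0.61,-1,0,0,0,0,0]
    - [0.61,-1,0,0,0,0,0]
    - [0.61,0,0,0,0,0,0]
    - [0.61,0,0,0,0,0,0]
    - [0.61,0,0,0,0,0,0]
    - [0.61,0,0,0,0,0,0]

```text
time_s: 10.25
position: [0.5263, 0.0583, 0.0463]
tool_rot: [-0.657, 0.754, -0.001, -0.003]
force: [-0.9, -14.6, 10.7]
finger_gap: 0.391
grip_force: 9.1
```

```bash
python3 -c "
from h import *
st(z=.047)"
```

```text
t 10.25 pos [0.5263 0.0583 0.0463] F [ -0.93 -14.55  10.74] gap mm 34.01334065002136
tooly deg 172.15 zaxis [-0.0028 -0.0046 -1.    ] tool shift mm [32.3 -0.5 -0.5]
trimmer-frame rel knob mm [-25.   11.3]
```

carry_out:
  commands:
    - [0.61,-1,0,0,0,0,0]
    - [0.61,-1,0,0,0,0,0]
    - [0.61,0,0,0,0,0,0]
    - [0.61,0,0,0,0,0,0]
    - [0.61,0,0,0,0,0,0]
    - [0.61,0,0,0,0,0,0]
    - [0.61,0,0,0,0,0,0]
    - [0.61,0,0,0,0,0,0]
    - [0.61,0,0,0,0,0,0]
    - [0.61,0,0,0,0,0,0]

```text
time_s: 11.25
position: [0.5262, 0.0585, 0.0464]
tool_rot: [-0.657, 0.754, -0.001, -0.004]
force: [1.3, -20.5, 11.8]
finger_gap: 0.387
grip_force: 11.9
```

```bash
python3 -c "
from h import *
st(z=.047)"
```

```text
t 11.25 pos [0.5262 0.0585 0.0464] F [  1.32 -20.45  11.77] gap mm 33.66442303254867
tooly deg 172.07 zaxis [-0.0041 -0.0065 -1.    ] tool shift mm [32.6 -0.7 -0.4]
trimmer-frame rel knob mm [-25.1  11.6]
```

```bash
python3 - <<'E'
from h import *
p,d=get_image("scene")
v,u=115,175
cv2.imwrite(f"pics/s4.png",cv2.cvtColor(cv2.resize(p[v:v+75,u:u+100],None,fx=8,fy=8,interpolation=cv2.INTER_CUBIC),cv2.COLOR_RGB2BGR))
E
```

```text
(no output)
```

View pics/s4.png

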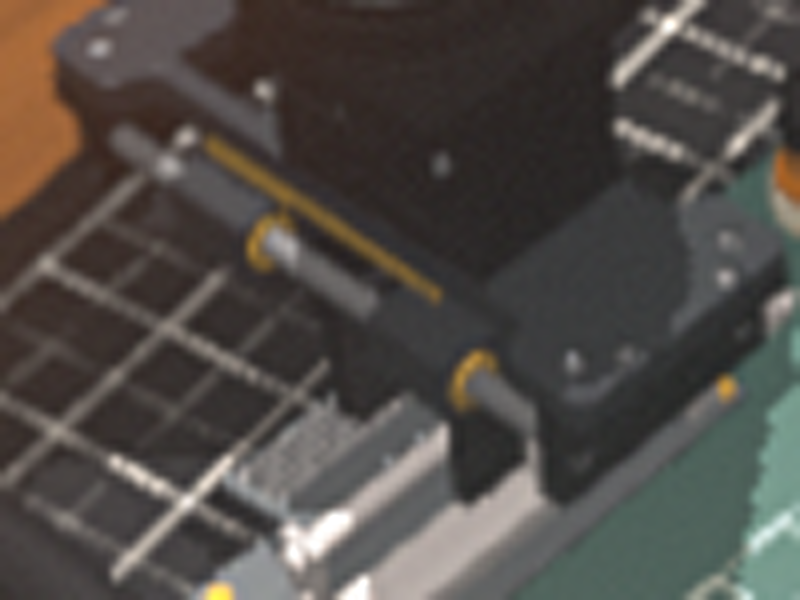

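The picture shows the finger at (490,450) over the bolt and the paddle pressed down at (300,450). The hard stop fits about 30 mm of travel. I'll back off the knob slightly, then lift.

carry_out:
  commands:
    - [0.61,2,0,0,0,0,0]
    - [0.61,2,0,0,0,0,0]
    - [0.61,2,0,0,0,0,0]
    - [0.61,0,0,0,0,0,0]
    - [0.61,0,0,-4,0,0,0]
    - [0.61,0,0,-8,0,0,0]
    - [0.61,0,0,-15,0,0,0]
    - [0.61,0,0,-40,0,0,0]
    - [0.61,0,0,-40,0,0,0]
    - [0.61,0,0,-40,0,0,0]

```text
time_s: 12.3
position: [0.5267, 0.058, 0.1941]
tool_rot: [-0.657, 0.753, -0.0, 0.001]
force: [0.9, 0.3, -0.1]
finger_gap: 0.389
grip_force: 0.0
```

carry_out:
  commands:
    - [0.61,40,20,0,0,0,0]
    - [0.61,40,20,0,0,0,0]
    - [0.61,40,20,0,0,0,0]
    - [0.61,40,20,0,0,0,0]
    - [0.61,40,20,0,0,0,0]
    - [0.61,0,0,0,0,0,0]
    - [0.61,0,0,0,0,0,0]
    - [0.61,0,0,0,0,0,0]
    - [0.61,0,0,0,0,0,0]
    - [0.61,0,0,0,0,0,0]

```text
time_s: 13.3
position: [0.4009, -0.1261, 0.1924]
tool_rot: [-0.658, 0.753, 0.0, -0.0]
force: [0.0, -0.3, -0.4]
finger_gap: 0.392
grip_force: 0.0
```

```bash
python3 - <<'E'
from h import *
st()
p,d=get_image("top")
cv2.imwrite("pics/c5.png",cv2.cvtColor(cv2.resize(p[210:320,135:295],None,fx=5,fy=5,interpolation=cv2.INTER_CUBIC),cv2.COLOR_RGB2BGR))
E
```

```text
t 13.3 pos [ 0.4009 -0.1261  0.1924] F [ 0.03 -0.34 -0.4 ] gap mm 34.0738953293147
tooly deg 172.29 zaxis [-1.e-04  0.e+00 -1.e+00] tool shift mm [-167.2  -99.9   92.4]
trimmer-frame rel knob mm [-124.3 -188.3]
```

View pics/c5.png

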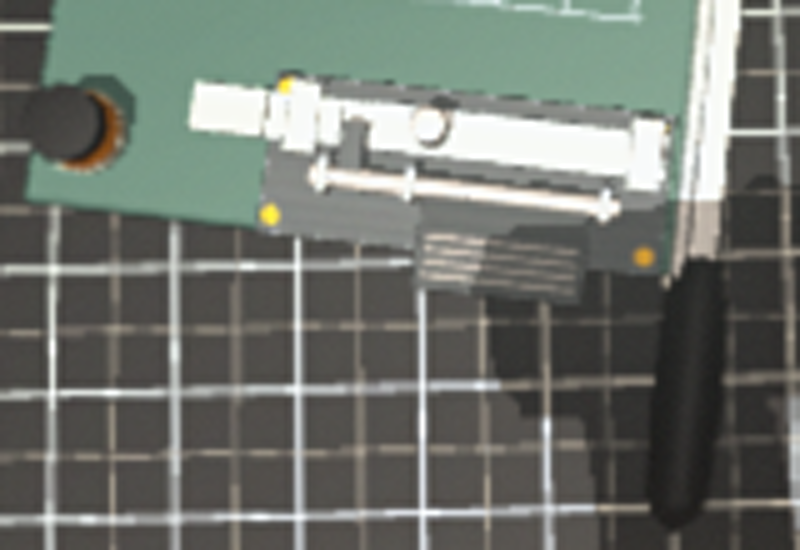

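The bolt is back, with the knob moved from (505,133) to (430,126). The paddle is in its original up position and the bottle and handle haven't moved. I'll measure the travel and paddle height precisely before handing in.

```bash
python3 - <<'E'
from h import *
p,d=get_image("top");ci=camera_info("top");f=np.load("top.npz")
def knob(d):
    z=cloud(ci,d)[...,2]; m=(z>.066)&(z<.085)&(d>0); m[:225]=0;m[250:]=0;m[:,:205]=0;m[:,255:]=0
    v,u=np.where(m);return at_z(ci,[[u.mean(),v.mean()]],.075)[0],len(u)
a,b=knob(f["d"]),knob(d);print(a,b,(b[0]-a[0])@Y*1000)
g=[cv2.resize(cv2.cvtColor(x,cv2.COLOR_RGB2GRAY),None,fx=8,fy=8,interpolation=cv2.INTER_CUBIC) for x in(f["p"],p)]
T=g[0][8*231:8*242,8*231:8*242];r=cv2.matchTemplate(g[1],T,cv2.TM_CCOEFF_NORMED)[8*225:8*240,8*205:8*245]
_,s,_,l=cv2.minMaxLoc(r);k=np.array([236,236.6]);n=k+np.array([l[0]/8+205-231,l[1]/8+225-231])
P=at_z(ci,[k,n],.075);print(s,n,(P[1]-P[0])@Y*1000,(P[1]-P[0])@X*1000)
for dd in(f["d"],d):
    c=cloud(ci,dd);print("paddle z",np.nanmedian(c[256:268,224:246,2]))
E
```

```text
(array([0.548455  , 0.04437001, 0.075     ]), 43) (array([0.55211773, 0.07240588, 0.075     ]), 47) 28.278009032945086
0.9592543244361877 [221.125 234.975] 28.18211052453351 -0.1293509946694222
paddle z 0.05784760550504825
paddle z 0.057985588622889495
```

```bash
python3 -c "
from rig import *
print(sign_off())"
```

```text
the job is handed in; nothing more can be done
None
```

The job is handed in. The bolt was pushed to its hard stop with the catch held down (about 28 mm measured travel, just over the 27 mm limit), and the catch then sprang back up. The blade arm and ink bottle look unmoved in the last picture; I did not re-check the glue stick, ink pad or blender, and no verdict was returned.

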